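# Clock the forming roll to its code reader

### The arm

A 7-joint arm with a two-finger parallel gripper is mounted at the origin on the work surface. World frame = base frame: x ahead of the robot, y to its left, z up, the work surface at z = 0. Lengths are in mm, angles in rad, forces in N, time in s.
With the tool pointing down it reaches from about 400 to 850 mm from the base axis. Payload 4.5 kg.
Tool frame: the origin (TCP) lies at the very end of the fingers, on their centre line; the grasp point (between the pads) lies 19 mm behind it; z points along the fingers, y is the line along which they close (so a half turn about z gives the same grasp; the last joint's range is limited). The gripper opens to 85 mm and grips with 20 to 120 N. Pads are 22 mm wide; open, the fingers measure 114 mm over their backs; the gripper's body (76 mm by 85 mm) begins 54 mm behind the grasp point. The pads swing forward as they close: fully open they stand 13 mm farther back than shut.
Start: joints at [1.353, 0.689, -0.195, 1.565, 0.157, 0.902, -0.215], TCP at [155.746, -605.308, 231.317] pointing down, gripper open.
Joint ranges: [-3.01, 3.01], [-0.46, 2.08], [-1.47, 1.51], [0.13, 2.56], [-1, 4.14], [0.04, 2.09], [-2.66, 2.66]. Speed limits (rad/s): [2.57, 2.57, 3.14, 3.14, 3.14, 3.14, 3.14].

### API

Orientations are given as a rotation vector (axis times angle).
In Python, from cell import arm, command_gripper, kin, optics gives the robot as it stands. The module is installed in compiled form; this text tells all that it offers. Calls block until the motion is done:
- arm.movep(position, orientation): joint-space move of the TCP to a pose.
- arm.move_linear(position, rot=None, speed=150, max_force=None): straight line of the TCP; rot=None keeps the orientation; speed is the mean speed in mm/s. With max_force (N) it stops when the force on the tool has changed by that much, and returns True; else False.
- arm.set_joints(angles): joint-space move.
- command_gripper(opening, strength=None): finger opening in mm; strength is the grip in N (None keeps the last); returns when the fingers have stopped.
- arm.hold(seconds).
- kin.inverse_kinematics(position, orientation): joint angles nearest the present ones, or None.
- arm.get_obs(): the state.
- optics.capture(name): name is "side" or "top" or "wrist"; returns the picture (480x640x3 uint8, red, green, blue); there is no depth.
- optics.get_calibration(name): a dict with "fx", "fy", "cx", "cy" (pixels), "extrinsics" (4x4, takes a point from world to camera coordinates). Camera axes: x right, y up, looking along -z (the intrinsics and any distortion apply to the point x, -y, -z); pixel columns grow to the right and rows downward; lengths in mm; the calibration is good to about 2 mm. A picture is of the moment at which its call begins: read the wrist's pose just before it. get_calibration takes no time and is no camera call; for the wrist camera it gives the pose at the moment of the call.
A pose or a line that the arm cannot do raises arm.IKError and nothing moves.
- arm.job_done(): hands the job in; it is judged then, once.
The state is a dict: "t": time; "joint_pos": joint angles; "qd": joint speeds; "joint_torque": joint torques, N m; "ee_pos": TCP position; "orientation": TCP orientation; "contact_force": force on the tool from outside, world axes, zero at the start; "moment": the same for the moment, N m; "grip_width": finger opening in mm; "grasp_force": force on a finger pad.
Only numpy, scipy, OpenCV 4.12 (cv2) and the standard library are available. Lean on these libraries where they do the work, as an engineer would, in place of code of your own. Each camera call takes 0.05 s, during which the arm holds its last target. There are 200 camera calls.

### The job

The blue forming roll on the upright spindle is not home: it is riding on the drive dogs hidden beneath it. Turn it on its shaft until its barcode patch faces the code reader, feeling for the spot where it drops fully down onto the base, then slide the brass spacer over the shaft so it sits flat on the roll. Let go of everything, and leave the other things on the bench where they are.

Things in the scene. Friction and masses are not known exactly. Their poses are not given: they have to be found in the camera images.
- station: Fixed bench spindle: green round base (130 mm diameter, 20 mm thick) with an upright steel shaft, 23 mm diameter, in its middle and a black code reader with a yellow top (62 x 45 mm, top 94 mm above the table) on an arm. Origin on the bench under the shaft's axis, z up; its +y points from the shaft to the reader.
- seat (a point): Centre of the base's top, 20 mm above the bench, where the roll must sit. Two steel drive dogs, 8 mm high, stand here, hidden under the roll. The roll drops over them in one position only, patch towards the reader, but up to 0.35 rad either side of facing it exactly; this offset is not measured: it must be felt. The roll drops when within about 0.07 rad of it.
- reader_eye (a point): Middle of the reader's window, 105 mm from the shaft's axis, 52 mm above the bench.
- shaft_top (a point): Centre of the top of the shaft, 102 mm above the bench. The top 7 mm taper from 23 to 15 mm diameter.
- roll: Blue plastic forming roll on the shaft: 58 mm diameter, 56 mm high, bore 26 mm, about 0.45 kg. Origin at the centre of its underside, z up; its +x points to the barcode patch. Underside 28 mm above the bench while it rides on the dogs, 20 mm when fully home (an 8 mm drop). Two different slots in its underside fit the dogs.
- patch (a point): Middle of the white patch with black bars on the roll's side (26 mm wide, 30 mm high), 29 mm from the roll's axis, 33 mm above its underside. A white stripe on the roll's top face, above the patch, shows the same direction.
- spacer: Loose brass spacer ring standing on the bench: 44 mm diameter, bore 26 mm, 22 mm high, about 0.16 kg. Origin at the centre of its underside, z up.
- spare_roll: Bystander: orange plastic roll, 58 mm diameter, 50 mm high, standing. Origin at the centre of its underside.
- rivet_tin: Bystander: can with a red label, 56 mm diameter, 70 mm high. Origin at the centre of its underside.
- hammer: Bystander: hammer lying at the back. Origin under its middle.
- wire_brush: Bystander: brush lying on the left. Origin under its middle.
- wrench: Bystander: wrench lying on the right. Origin under its middle.
- locking_pliers: Bystander: steel locking pliers lying at the back on the left. Origin under their middle.
Not all that is in view belongs to the job. What is shaped like the station but purple is not meant. There is more than one size of the roll; the one meant has the size given above.

How it is judged (in metres and radians):
On the way, in this order (a step that is already met when the one before it is completed fails the run):
1. The roll is fully down on the base with its patch towards the reader (y of patch in the frame of station above 0.022 m and x of patch in the frame of station between -0.0145 and 0.0145 m and z of roll in the frame of station between 0.017 and 0.0225 m and angle between roll's own z axis and vertical below 0.06 rad and horizontal distance between roll and shaft_top below 0.006 m), for 0.3 s.
2. The spacer is over the shaft, flat on the roll (all of step 1 and horizontal distance between spacer and shaft_top below 0.005 m and z of spacer in the frame of roll between 0.053 and 0.0585 m and angle between spacer's own z axis and vertical below 0.08 rad), for 0.2 s.
At the end, for the whole second after the job is handed in: The roll is upright on the shaft, its underside less than 2.5 mm above the base, its patch's middle on the reader's side and within 14.5 mm of the line from shaft to reader; the spacer is around the shaft (centre within 5 mm of its axis), flat on the roll (gap under 2.5 mm); both are at rest (all of step 2 and linear speed of each of roll, spacer below 0.02 m/s); the robot touches nothing.
It fails at once if The orange roll, rivet tin, hammer, wire brush, wrench or locking pliers is moved more than 40 mm (distance of any of spare_roll, rivet_tin, hammer, wire_brush, wrench, locking_pliers from where it was at the start of the episode above 0.04 m).
It also fails if it takes over 58 s, if anything falls off the work surface, if the arm or the gripper's body presses on something with over 40 N, if the wrist force passes 120 N, or if a joint passes its speed limit or range.

## Working session

There is one attempt and no reset: what is moved stays moved. The work goes in short steps, each a Python script; the robot and the scene stay as the last script left them, time stands still between calls to the robot, and variables do not carry over. Pictures are saved under pics/ and viewed, at most 10 in all, crops included, and the job is handed in when it is done.

```bash
ls; mkdir -p pics
python3 - <<'E'
from cell import arm,command_gripper,kin,optics
import cv2,numpy as np
o=arm.get_obs();print(o)
for n in("side","top"):
    cv2.imwrite(f"pics/{n}0.png",optics.capture(n)[...,::-1]);c=optics.get_calibration(n);print(n,c)
E
```

```text
pics
{'t': 0.0, 'joint_pos': array([ 1.35280772,  0.69000017, -0.1944807 ,  1.5663955 ,  0.1572946 ,
        0.90247314, -0.21514638]), 'qd': array([ 6.00120226e-04, -7.44272634e-04,  3.68350698e-04, -3.42012119e-05,
        1.04755467e-03, -2.32683911e-04, -9.74097199e-05]), 'joint_torque': array([ 7.29186231e-04, -5.39623153e+01, -1.26650009e+00, -1.58548415e+01,
        9.08146205e-03,  9.47084860e-03,  1.92281561e-06]), 'ee_pos': array([ 155.4777472 , -604.66084095,  230.45938078]), 'orientation': array([-3.11489378e+00, -3.94256607e-01,  6.05893570e-04]), 'contact_force': array([-0.29768612,  0.18075075,  1.06429463]), 'moment': array([-0.02734029, -0.0029294 , -0.073497  ]), 'grasp_force': 0.0, 'grip_width': 85.4990828117898}
side {'fx': 511.93609376722446, 'fy': 511.93609376722446, 'cx': 321.71189939969906, 'cy': 240.43340745724223, 'extrinsics': array([[-9.84100986e-01, -1.76673582e-01,  1.82124921e-02,
         4.72962748e+02],
       [ 1.05820021e-01, -5.00882197e-01,  8.59022205e-01,
        -1.35189471e+02],
       [-1.42644217e-01,  8.47291845e-01,  5.11614266e-01,
        -1.12985986e+03],
       [ 0.00000000e+00,  0.00000000e+00,  0.00000000e+00,
         1.00000000e+00]])}
top {'fx': 437.3333487520457, 'fy': 437.3333487520457, 'cx': 323.55071719699686, 'cy': 232.2297137690367, 'extrinsics': array([[ 5.50824054e-03, -9.99917021e-01,  1.16451870e-02,
         2.60916905e+00],
       [ 9.86773660e-01,  7.32180039e-03,  1.61938675e-01,
        -4.93074411e+02],
       [-1.62010501e-01,  1.05991666e-02,  9.86732109e-01,
        -9.46856965e+02],
       [ 0.00000000e+00,  0.00000000e+00,  0.00000000e+00,
         1.00000000e+00]])}
```

View pics/side0.png

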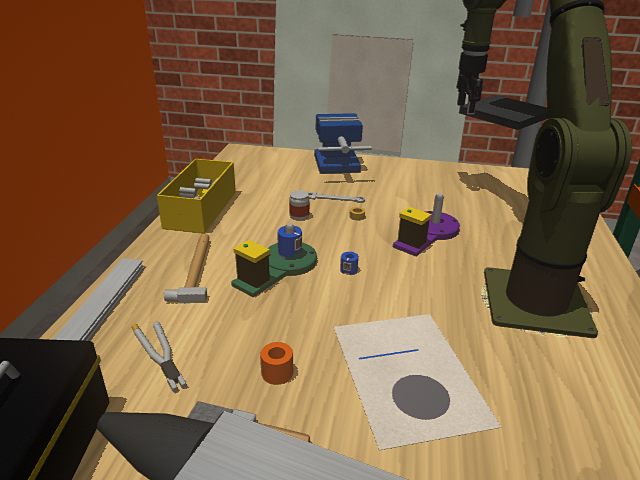

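View pics/top0.png

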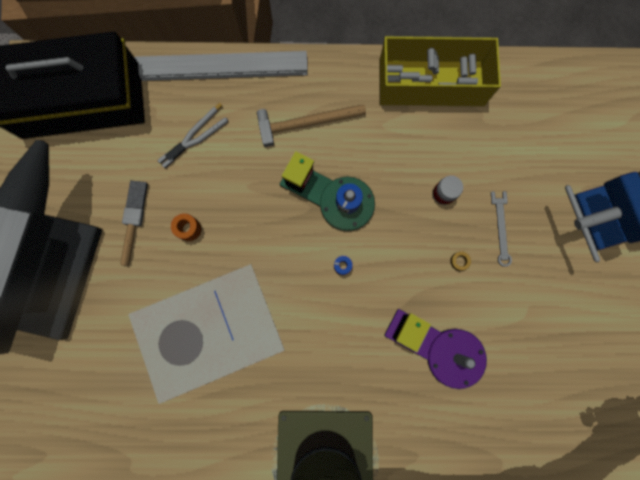

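Candidates:
- Roll: blue roll on the green station (side 290,240; top 349,197) is the one meant. The small blue roll on the bench (side 349,263; top 343,266) is the wrong size. The orange spare is at top 186,227.
- Station: green (top 348,203) is meant; purple (top 457,358) is the decoy.
- Spacer: brass ring at top 461,261 / side 357,213.
- Reader: yellow top at top 298,170.

Next I'll compute coarse positions and look closely with the wrist camera.

```bash
cat > h.py <<'E'
from cell import arm,command_gripper,kin,optics
import cv2,numpy as np
from scipy.spatial.transform import Rotation as R
def ray(c,u,v,z):
    E=c["extrinsics"];d=E[:3,:3].T@np.array([(u-c["cx"])/c["fx"],-(v-c["cy"])/c["fy"],-1]);o=-E[:3,:3].T@E[:3,3]
    return o+d*(z-o[2])/d[2]
def proj(c,p):
    q=c["extrinsics"][:3,:3]@np.array(p,float)+c["extrinsics"][:3,3]
    return np.array([c["cx"]+c["fx"]*q[0]/-q[2],c["cy"]+c["fy"]*q[1]/q[2]])
def down(yaw): # tool z down; tool y axis at angle yaw in world
    y=np.array([np.cos(yaw),np.sin(yaw),0]);z=np.array([0,0,-1.]);x=np.cross(y,z)
    return R.from_matrix(np.c_[x,y,z]).as_rotvec()
def save(name,im,box=None,s=1):
    if box: im=im[box[1]:box[3],box[0]:box[2]]
    cv2.imwrite(f"pics/{name}.png",cv2.resize(im[...,::-1],None,fx=s,fy=s,interpolation=cv2.INTER_CUBIC))
E
python3 - <<'E'
from h import *
c=optics.get_calibration("top")
for n,u,v,z in(("shaft",350,195,102),("base",348,203,20),("reader",298,167,94),("small",343,266,30),("spacer",461,261,22),("orange",186,227,50),("tin",450,189,70),("purple",457,358,10)): print(n,ray(c,u,v,z).round(0))
s=optics.get_calibration("side")
for n,u,v,z in(("spacer",357,210,22),("reader",253,247,94),("shaft",290,226,102)): print(n,ray(s,u,v,z).round(0))
o=arm.get_obs();Rt=R.from_rotvec(o["orientation"]);w=optics.get_calibration("wrist");E=w["extrinsics"];cp=-E[:3,:3].T@E[:3,3]
print(Rt.as_matrix().round(2),"cam in tool",Rt.inv().apply(cp-o["ee_pos"]).round(1),"look in tool",Rt.inv().apply(-E[2,:3]).round(3),w["fx"])
E
```

```text
shaft [564. -50. 102.]
base [566. -51.  20.]
reader [628.  63.  94.]
small [418. -39.  30.]
spacer [ 432. -309.   22.]
orange [501. 313.  50.]
tin [ 588. -276.   70.]
purple [ 216. -294.   10.]
spacer [ 436. -312.   22.]
reader [627.  53.  94.]
shaft [565. -43. 102.]
[[ 0.97  0.25 -0.  ]
 [ 0.25 -0.97  0.  ]
 [-0.   -0.   -1.  ]] cam in tool [  80.8   -0.3 -143.2] look in tool [-0.316  0.001  0.949] 367.24456853803235
```

Run:
```python
from h import *
yaw=-np.pi/2
for x,y,n in((580,-50,"st"),(450,-312,"sp")):
    arm.movep([x,y,300],down(yaw)); arm.hold(.3)
    print(n,arm.get_obs()["joint_pos"].round(2))
    c=optics.get_calibration("wrist");im=optics.capture("wrist")
    np.savez(f"{n}.npz",im=im,**c); save(n,im)
print(arm.get_obs()["t"],arm.get_obs()["ee_pos"])
```

```text
st [ 0.08  0.55 -0.13  1.61  0.08  0.98 -1.64]
sp [ 0.6   0.5  -0.13  1.71  0.08  0.93 -1.13]
4.4167 [ 450.49270463 -311.38127773  299.99614602]
```

View pics/st.png

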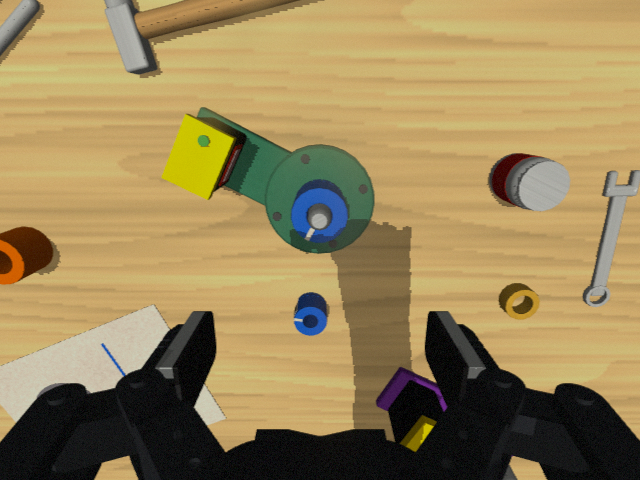

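View pics/sp.png

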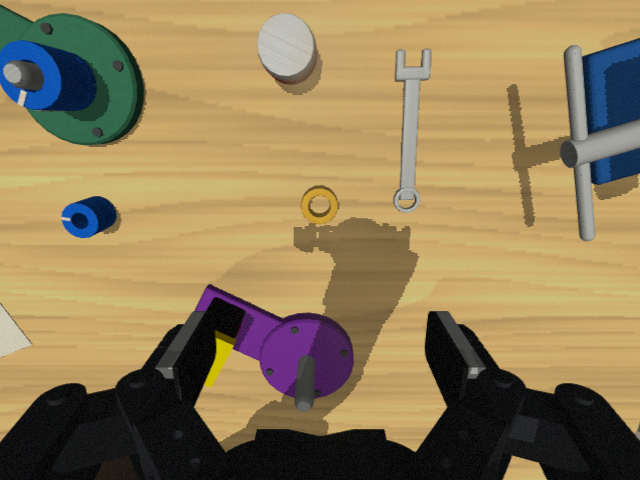

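The station view shows the shaft top at (319,214), the stripe at about (310,234), the reader top at (200,156) and the blue roll's top face around (320,211). In the spacer view the ring is at (320,204). Now to measure these properly.

Run:
```python
from h import *
D=np.load("st.npz");im=D["im"];hsv=cv2.cvtColor(im,cv2.COLOR_RGB2HSV)
def blob(m,near):
    n,l,s,ce=cv2.connectedComponentsWithStats(m.astype(np.uint8));i=1+np.argmin(np.hypot(*(ce[1:]-near).T)+1e4*(s[1:,4]<15));return l==i,ce[i],s[i]
g=cv2.inRange(hsv,(65,60,30),(95,255,255))>0
m,ce,s=blob(g,(300,200))
# base outline: warp mask contour to z=20, robust circle fit
def circ(m,z,r,c0):
    ct=max(cv2.findContours(m.astype(np.uint8),cv2.RETR_EXTERNAL,cv2.CHAIN_APPROX_NONE)[0],key=len)[:,0]
    P=np.array([ray(D,u,v,z)[:2] for u,v in ct])
    from scipy.optimize import least_squares
    f=least_squares(lambda c:np.hypot(*(P-c).T)-r,c0,loss="cauchy",f_scale=1.);return f.x,np.median(abs(f.fun))
print("base",circ(m,20,65,[565,-50]))
b=cv2.inRange(hsv,(100,120,60),(125,255,255))>0
m,ce,s=blob(b,(320,210));print("roll",circ(m,84,29,[565,-50]),ce,s)
y=cv2.inRange(hsv,(25,150,150),(33,255,255))>0
m,ce,s=blob(y,(200,156));print("reader",ce,ray(D,*ce,94),s)
w=(hsv[...,1]<60)&(hsv[...,2]>190);w2=np.zeros_like(w);w2[222:250,295:330]=w[222:250,295:330]
v,u=np.nonzero(w2);print("stripe",len(u),u.mean(),v.mean(),ray(D,u.mean(),v.mean(),84))
print("shafttop",ray(D,319,214,102), proj(D,[565,-50,102]))
save("stc",im,(160,100,400,270),3.3)
D=np.load("sp.npz");im=D["im"];hsv=cv2.cvtColor(im,cv2.COLOR_RGB2HSV)
b=cv2.inRange(hsv,(17,150,80),(28,255,255))>0
b[:,:290]=0;b[:,350:]=0;b[:170]=0;b[235:]=0
m,ce,s=blob(b,(320,204));print("spacer",ce,s,circ(m,22,22,[434,-311]),circ(m,12,22,[434,-311]))
```

```text
base (array([571.77220434, -45.84856676]), np.float64(17.70841915320122))
roll (array([568.93317299, -49.0684252 ]), np.float64(1.9714772614600662)) [318.3480826  211.22861357] [ 291  180   57   63 2034]
reader [196.28242738 157.30687374] [626.04531146  64.82209856  94.        ] [ 161  114   72   86 3477]
stripe 27 309.77777777777777 232.37037037037038 [549.85832196 -40.00618483  84.        ]
shafttop [573.79396332 -49.48698902 102.        ] [319.53462871 222.86706405]
spacer [318.84289277 205.07107232] [301 186  37  38 802] (array([ 434.98913822, -309.94055695]), np.float64(0.6174894913858999)) (array([ 432.44543734, -309.88903843]), np.float64(0.4302481964180487))
```

View pics/stc.png

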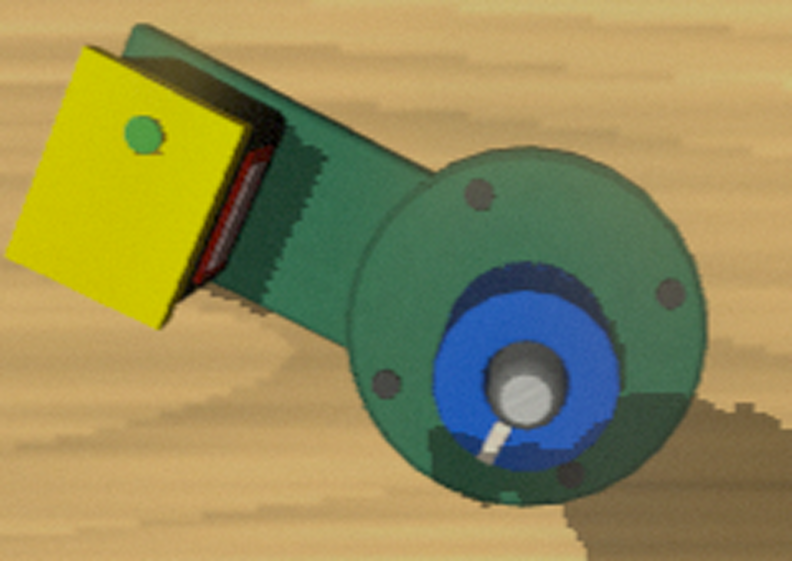

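Run:
```python
from h import *
D=np.load("st.npz");f=lambda u,v,z:ray(D,160+u/3.3,100+v/3.3,z)[:2]
print("base",f(527,326,20),"shaft",f(527,399,102),"top",f(527,381,84))
C=(f(527,326,20)+f(527,399,102)+f(527,381,84))/3
a=lambda d:np.arctan2(d[1],d[0])
q=[f(85,47,94),f(248,127,94),f(160,328,94),f(5,256,94)]
print(C,"reader",a(np.mean(q,0)-C),"edges",a(q[0]-q[1]),a(q[3]-q[2]),"dist",np.hypot(*(np.mean(q,0)-C)))
print("stripe",a(f(496,443,84)-C),a(f(487,462,84)-f(505,425,84)),"r",np.hypot(*(f(487,462,84)-C)))
from itertools import product
# reachable yaws at station, z=50
for k in range(-4,5):
    y=-np.pi/2+k*.5; j=kin.inverse_kinematics([*C,48],down(y)); print(round(y,2),None if j is None else (j[6].round(2),j[0].round(2)))
```

```text
base [571.22342094 -50.12160038] shaft [566.95393702 -50.15573863] top [567.69979983 -50.14831276]
[568.62571926 -50.14188393] reader 1.1102268721841462 edges 1.1154359169890773 1.1121350740695826 dist 127.04840236108126
stripe 2.708169032943848 2.7008139654449437 r 29.734207785767193
-3.57 (np.float64(1.61), np.float64(0.62))
-3.07 (np.float64(-2.31), np.float64(-0.24))
-2.57 (np.float64(-2.39), np.float64(-0.05))
-2.07 (np.float64(-2.05), np.float64(0.0))
-1.57 (np.float64(-1.71), np.float64(0.05))
-1.07 (np.float64(-1.31), np.float64(0.08))
-0.57 (np.float64(-0.91), np.float64(0.12))
-0.07 (np.float64(-0.51), np.float64(0.16))
0.43 (np.float64(-0.19), np.float64(0.23))
```

Centre is about (568,-50), the reader direction 1.11 rad and the patch at 2.705. The roll's radius (29.7 vs 29) and the reader's distance (127) fit the given sizes. The roll needs about -1.6 ± 0.35 rad. I'll grasp and check side forces.

Run:
```python
from h import *
def rep(n):
    o=arm.get_obs();print(n,round(o["t"],2),o["ee_pos"].round(1),"F",o["contact_force"].round(1),"M",o["moment"].round(2),"w",round(o["grip_width"],1),round(o["grasp_force"],1),"j7",o["joint_pos"][6].round(2))
P=np.array([568,-50,46.]);y0=0.45
arm.movep([568,-50,180],down(y0)); rep("above")
print(arm.move_linear(P,speed=120,max_force=10)); rep("down")
command_gripper(50,45); arm.hold(.2); rep("grip")
```

```text
above 5.61 [568.  -51.7 180.1] F [ 0.5 -0.7 -0.3] M [-0.02 -0.01 -0.02] w 85.1 0.0 j7 -0.08
False
down 6.88 [568.6 -50.   46.7] F [ 1.  -0.  -0.3] M [-0.06 -0.01 -0.02] w 85.0 0.0 j7 -0.23
grip 7.45 [568.4 -50.1  47. ] F [-1.6 -0.5  6. ] M [-0.05  0.23  0.03] w 58.1 46.9 j7 -0.23
```

Run:
```python
from h import *
def rep(n):
    o=arm.get_obs();print(n,round(o["t"],2),o["ee_pos"].round(1),"F",o["contact_force"].round(1),"Mz",o["moment"][2].round(2),"w",round(o["grip_width"],1),round(o["grasp_force"],1));return o
P=np.array([568,-50,46.]);y0=0.45;ph0=2.705
for r in np.arange(-.2,-1.21,-.2): arm.movep(P,down(y0+r))
rep("pre")
for r in np.arange(-1.2,-2.04,-.08):
    arm.movep(P,down(y0+r))
    hit=arm.move_linear(P-[0,0,8.5],speed=25,max_force=10)
    o=rep(f"patch {ph0+r:.2f} hit {hit}")
    if o["ee_pos"][2]<41: break
    arm.move_linear(P,speed=60)
```

```text
pre 8.99 [568.7 -49.7  46.9] F [-0.5  0.8  7.7] Mz -0.16 w 58.0 48.5
patch 1.51 hit True 9.45 [568.7 -49.7  46.9] F [-0.7 -0.2  7.1] Mz -0.12 w 57.7 48.6
patch 1.43 hit True 10.16 [568.6 -49.7  46.9] F [-1.   0.8  7.8] Mz -0.08 w 58.0 48.6
patch 1.34 hit True 10.87 [568.5 -49.6  46.8] F [-2.   0.5  8.3] Mz -0.1 w 58.1 48.7
patch 1.26 hit True 11.57 [568.4 -49.5  46.7] F [-1.3  0.3  9.6] Mz -0.1 w 58.2 48.7
patch 1.18 hit True 12.28 [568.3 -49.6  46.4] F [-0.   0.1  8.6] Mz -0.1 w 57.7 48.7
patch 1.10 hit True 13.12 [567.4 -50.3  39.1] F [-0.1 -0.2  5.3] Mz -0.14 w 58.3 48.9
```

The roll dropped 7.5 mm at patch ≈1.10. Releasing it, checking, and squaring up the spacer on two axes.

Run:
```python
from h import *
def rep(n):
    o=arm.get_obs();print(n,round(o["t"],2),o["ee_pos"].round(1),"F",o["contact_force"].round(1),"w",round(o["grip_width"],1),round(o["grasp_force"],1));return o
o=rep("0");command_gripper(85);arm.hold(.2);rep("rel")
p=o["ee_pos"];arm.move_linear([p[0],p[1],180],speed=180)
arm.movep([580,-50,300],down(-np.pi/2));arm.hold(.3)
D=optics.get_calibration("wrist");im=optics.capture("wrist");np.savez("st2.npz",im=im,**D)
save("st2",im,(160,100,400,270),3.3)
S=np.array([434,-310,4.])
arm.movep(S+[0,0,120],down(0));
print(arm.move_linear(S,speed=120,max_force=15));rep("s")
command_gripper(35,20);arm.hold(.1);rep("sq1")
command_gripper(70);arm.move_linear(S+[0,0,50],speed=120)
arm.movep(S+[0,0,50],down(-np.pi/2))
print(arm.move_linear(S,speed=100,max_force=15))
command_gripper(35,40);arm.hold(.2);rep("sq2")
arm.move_linear(S+[0,0,150],speed=150);arm.hold(.2);rep("lift")
save("lift",optics.capture("wrist"))
```

```text
0 13.12 [567.4 -50.3  39.1] F [-0.1 -0.2  5.3] w 58.3 48.9
rel 13.71 [566.9 -49.9  38.9] F [-0.2  0.2 -0.3] w 85.1 0.0
False
s 18.14 [ 434.4 -310.2    4.6] F [-0.3 -0.9 -0.5] w 84.9 0.0
sq1 18.71 [ 434.2 -310.2    4.6] F [-1.6  0.9  5.5] w 43.8 19.9
False
sq2 21.77 [ 434.4 -310.2    4.9] F [-0.7  0.1  6.1] w 41.8 41.0
lift 23.12 [ 433.6 -309.7  153.2] F [-0.7  0.6 -2. ] w 41.8 40.6
```

View pics/st2.png

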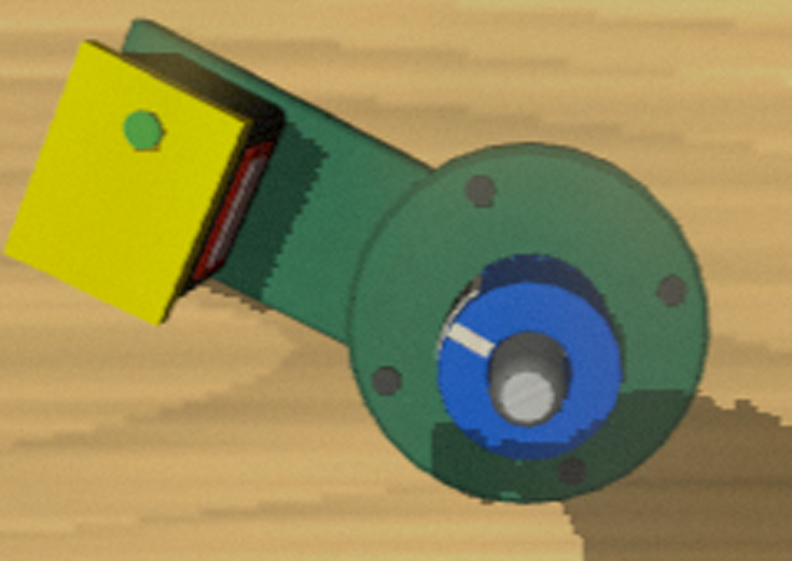

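View pics/lift.png

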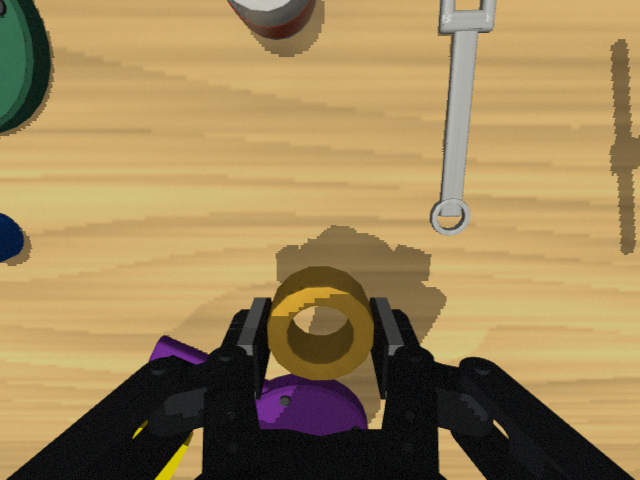

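The roll is home: its stripe at crop (470,340) points at the reader. The spacer is in the pads, ring top at about (320,333). I'll compare that with the expected projection for tilt and offset.

Run:
```python
from h import *
c=optics.get_calibration("wrist");o=arm.get_obs();T=o["ee_pos"];Rm=R.from_rotvec(o["orientation"]).as_matrix()
print(T,Rm.round(3))
im=cv2.imread("pics/lift.png")
for r,z,col in((22,17.1,(0,255,0)),(13,17.1,(255,0,0)),(22,-4.9,(0,0,255))):
    pts=np.array([proj(c,T+[r*np.cos(a),r*np.sin(a),z]) for a in np.linspace(0,6.28,90)])
    print(r,z,pts.min(0).round(1),pts.max(0).round(1))
    cv2.polylines(im,[pts.round().astype(np.int32)],True,col,1)
cv2.imwrite("pics/lift2.png",cv2.resize(im[230:420,220:420],None,fx=3,fy=3))
D=np.load("st2.npz");f=lambda u,v,z:ray(D,160+u/3.3,100+v/3.3,z)[:2]
print("shaft",f(527,397,102),"top",f(530,370,76),"base",f(528,322,20))
```

```text
[ 433.69910323 -309.78384393  153.36769195] [[ 1.     0.    -0.001]
 [ 0.    -1.     0.001]
 [-0.001 -0.001 -1.   ]]
22 17.1 [264.2 282.8] [375.7 379.6]
13 17.1 [287.  304.1] [352.9 361.3]
22 -4.9 [271.3 261.1] [368.7 348. ]
shaft [566.68172454 -49.81094959] top [568.18143971 -50.7249916 ] base [571.48117428 -50.11206651]
```

View pics/lift2.png

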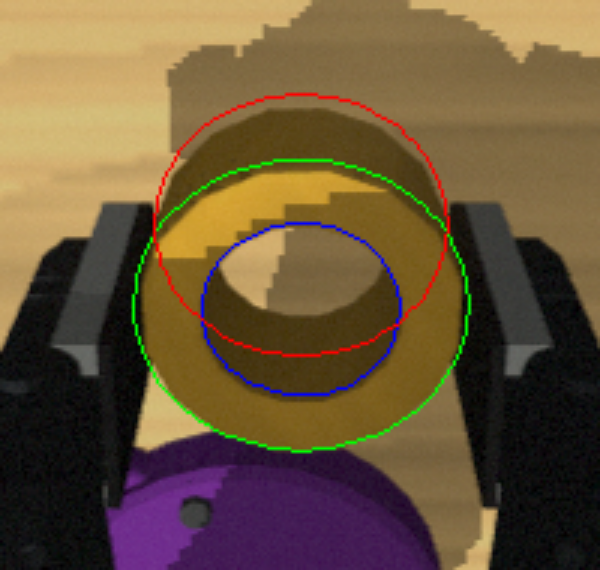

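The fit is good: no tilt, and the offset is within 1 mm. Now to place it.

Run:
```python
from h import *
def rep(n):
    o=arm.get_obs();print(n,round(o["t"],2),o["ee_pos"].round(1),"F",o["contact_force"].round(1),"M",o["moment"].round(2),"w",round(o["grip_width"],1));return o
q=down(-np.pi/2)
arm.movep([500,-180,180],q);arm.movep([567.5,-50,140],q);arm.hold(.3);rep("above")
save("pl",optics.capture("wrist"))
h=arm.move_linear([567.5,-50,100],speed=30,max_force=10);print(h);rep("on taper")
if not h:
    print(arm.move_linear([567.5,-50,78],speed=25,max_force=10));rep("down")
```

```text
above 24.77 [567.3 -51.5 140.3] F [-0.2  0.1 -2.8] M [-0.   -0.03  0.01] w 41.5
False
on taper 26.3 [567.7 -50.  100.2] F [-0.7 -0.2  0.3] M [0.   0.02 0.05] w 41.6
True
down 27.03 [567.2 -50.   80.9] F [-1.4 -0.   4.3] M [-0.09  0.14 -0.03] w 41.9
```

It touched at z = 80.9, as expected for flat on the roll. Release, retreat and verify.

Run:
```python
from h import *
command_gripper(85);arm.hold(.2)
p=arm.get_obs()["ee_pos"];arm.move_linear([p[0],p[1],200],speed=150)
arm.movep([580,-50,300],down(-np.pi/2));arm.hold(.3)
D=optics.get_calibration("wrist");im=optics.capture("wrist");s=optics.capture("side")
im=im.copy()
for r,z in((22,98),(29,76)):
    for a in np.linspace(0,6.28,40):
        u,v=proj(D,[567.5+r*np.cos(a),-50+r*np.sin(a),z]).round().astype(int);im[v,u]=(255,0,255)
a=cv2.resize(im[140:270,230:400],None,fx=3,fy=3);b=cv2.resize(s[200:300,230:330],(390,390),interpolation=cv2.INTER_CUBIC)
b=b[:390];save("fin",np.hstack([cv2.resize(a,(400,390)),b]))
print(arm.get_obs()["t"])
```

```text
29.5667
```

View pics/fin.png

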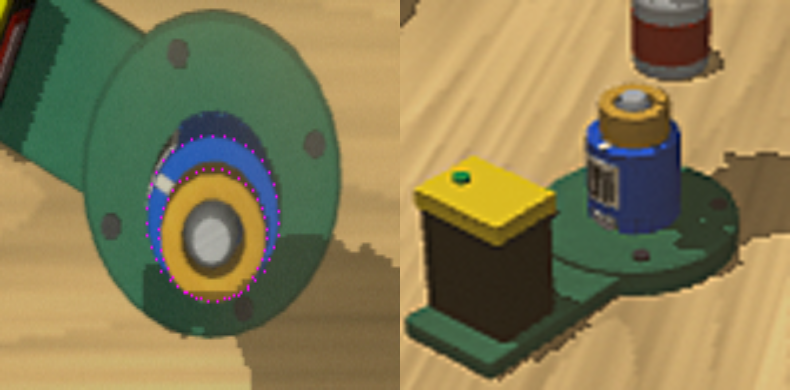

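The picture shows the spacer flat on the roll around the shaft (left panel 212,237) and matching the predicted outlines. The roll is down on the base with its patch facing the reader, so I'm handing in.

```bash
python3 -c "
from cell import arm
print(arm.job_done())"
```

```text
the job is handed in; nothing more can be done
None
```

The job is handed in at about 30 s of the 58 s allowed: the blue roll dropped home with its patch facing the reader, the brass spacer looks flat on it around the shaft, the gripper is clear, and I touched none of the bystanders; the judge's verdict was not shown.

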